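Refit the sprung spindle in the counter roll holder

TASK

Put the sprung spindle that lies on the counter back into the steel roll holder: push its spring-loaded nose into one end cup, swing the other end down between the cheeks, let the spring push that end home in the other cup, and let go. Either way round will do; both ends must sit fully home in their cups, and the other things on the counter must stay where they are.

Things in the scene. Friction and masses are not known exactly. Their poses are not given: they have to be found in the camera images.
- spindle: Loose spindle lying on the counter, 174 mm long, about 0.18 kg: an eight-sided beech barrel 120 mm long and 30 mm across flats, a fixed steel stub (16 mm thick, 16 mm long) on one end, a longer sprung steel nose on the other. Grip it by the barrel. Origin: middle of the barrel's underside, 15 mm below its axis; x along the barrel towards the sprung nose, z up as it lies at the start.
- barrel_mid (a point): Middle of the spindle's barrel, on its axis; same axes as the spindle.
- nose_tip (a point): Centre of the end face of the sprung steel nose: 16 mm thick, 38 mm out of the barrel at rest, on its axis; tapers over its last 5 mm to 8 mm thick. 98 mm along the spindle's +x from barrel_mid at rest, less what the nose is pressed in.
- stub_tip (a point): Centre of the end face of the fixed stub, on the axis, 76 mm along the spindle's -x from barrel_mid. It tapers over its last 5 mm to 8 mm thick.
- plunger (a joint): How far the sprung nose is pressed into the barrel, m: 0 at rest, hard stop at 0.021 (nose then 17 mm out). Spring 0.4 N/mm with 2 N preload: 4.4 N when seated in the holder (0.006), 10.4 N at the stop. To pass the second cup's rim on the way in, the nose must be pressed in at least 0.015.
- holder: Stainless roll holder screwed to the counter: base plate 75 x 215 x 8 mm with two upright cheeks (52 mm wide, 8 mm thick, tops 100 mm above the counter) facing each other along the holder's y; each carries a round cup on its inner face. 168 mm from cup bottom to cup bottom, 150 mm between the cups' rims. Origin: centre of the base plate's underside; y along the line through the cups.
- cup_left (a point): Centre of the bottom of the cup on the holder's +y cheek, 80 mm above the counter; it opens towards the holder's -y. Each cup is 9 mm deep, bore 21 mm, flared in the outer 4 mm to 27 mm at the mouth, 33 mm outside. Axes as the holder.
- cup_right (a point): The same for the cup on the holder's -y cheek, which opens towards the holder's +y.
- salsa_bowl: Bystander: cobalt ceramic bowl, 144 mm wide, 65 mm high; origin at its underside's centre.
- colander_rim (a point): Bystander: the near rim point of a red plastic colander, 200 mm wide, 95 mm high, whose centre lies 100 mm along the point's +x axis.
- lid_rim (a point): Bystander: a near rim point of a stainless lid lying flat, 220 mm wide, 58 mm high with its knob; the lid's centre lies 85 mm along the point's +x and 70 mm along its -y.
- bean_masher: Bystander: wooden bean masher lying on its side, about 230 mm long, 72 mm high at the head; origin below the middle of its length, x along it towards the head.
- spice_jar: Bystander: small glass jar, 48 mm wide, 75 mm high; origin at its underside's centre.
- clay_cup: Bystander: clay cup, 68 mm wide, 65 mm high; origin at its underside's centre.
- trays_edge (a point): Bystander: middle of the near top edge of three stacked tiers of clear plastic trays, 170 mm (x) by 250 mm (y), 136 mm high; they reach from here 170 mm along +x; they do not move.
Things that resemble listed ones, but are neither listed nor needed, are in the scene too. Leave any purple look-alike of the holder alone. Of the things shaped like the spindle, the beech one is meant.

How it is judged:
By the outcome, as a careful person would: the job done as asked, in the order asked, and still so for the second after the job is handed in, with the robot touching nothing.
It also fails if it takes over 43 s, if anything falls off the work surface, if the arm or the gripper's body presses on something with over 40 N, if the wrist force passes 120 N, or if a joint passes its speed limit or range.

ROBOT

A 6-joint arm with a two-finger parallel gripper is mounted at the origin on the work surface. World frame = base frame: x ahead of the robot, y to its left, z up, the work surface at z = 0. Lengths are in m, angles in rad, forces in N, time in s.
With the tool pointing down it reaches from about 0.35 to 0.875 m from the base axis. Payload 4.2 kg.
Tool frame: the origin (TCP) lies at the very end of the fingers, on their centre line; the grasp point (between the pads) lies 19 mm behind it; z points along the fingers, y is the line along which they close (so a half turn about z gives the same grasp; the last joint's range is limited). The gripper opens to 87 mm and grips with 3 to 60 N. Pads are 19 mm wide; open, the fingers measure 117 mm over their backs; the gripper's body (75 mm by 190 mm) begins 51 mm behind the grasp point.
Start: joints at [-0.847, 0.385, 0.008, 0, -1.194, -0.259], TCP at [0.28, -0.559, 0.223] pointing down, gripper open.
Joint ranges: [-3.14, 3.14], [-1.21, 2.06], [-1.07, 1.41], [-3.16, 2.05], [-2.99, -0.16], [-3.1, 3.1]. Speed limits (rad/s): [2.79, 2.79, 3.14, 3.14, 3.14, 3.14].

INTERFACE

Orientations are given as a rotation vector (axis times angle).
In Python, from rig import env, imaging gives the robot as it stands.
- The arm moves only by the tool jog_arm, never from a script. Its argument "steps" is a list of rows, each an object with "travel": the shift along the tool's x, y, z scaled (see below), a list of three; "twist": the turn, a rotation vector about the tool's x, y, z scaled (see below), a list of three. A call has 1 to 20 rows; each row shifts and turns the commanded pose from where the row before left it, along the tool's axes as they then stand; what a row does not reach is not made up. The controller multiplies each number of a shift by 0.6 m and each number of a turn by 90 degrees. A row lasts 1/10 s, in which the tool goes at most 50 mm and 8.59 degrees, less where a joint would pass 70% of its speed; a pose out of reach is approached as far as the arm can. A call with a number of a shift or a turn outside -1 to 1 is refused whole. A call with a gripper value outside its range is refused whole. "claw" is the closure, from 0 (fully open) to 1 (shut), set as the call begins (left out, the last holds). The fingers move at their own pace and stop on an object; "grip_force" is the grip in N (left out, the last holds). Time passes only in rows, so rows that do not move let the fingers close. It gives the time, the measured TCP pose, the force, the opening and the grip force at its end, in the units of the state.
- env.get_obs(): the state, without advancing time (a new reading comes with each control period).
- imaging.get_image(name): name is "side" or "top" or "wrist"; returns a dict with "image" (420x560x3 uint8, blue, green, red), "fx", "fy", "cx", "cy" (pixels), "origin" and "orientation" of the camera in the world. Camera axes: x right, y down, z forward; pixel columns grow to the right and rows downward; lengths in m; the calibration is good to about 2 mm. The wrist camera is an equidistant fisheye: a pixel r from the principal point sees the ray r / f radians off the axis. A picture is of the moment at which its call begins. There is no depth.
- env.sign_off(): hands the job in; it is judged then, once.
The state is a dict: "t": time; "joints": joint angles; "joint_velocities": joint speeds; "effort": joint torques, N m; "position": TCP position; "ee_rot": TCP orientation; "ft_force": force on the tool from outside, world axes, zero at the start; "torque": the same for the moment, N m; "width": opening from 0.0 (shut) to 1.0 (fully open); "grasp_force": force on a finger pad.
Only numpy, scipy, OpenCV 4.12 (cv2) and the standard library are available. Lean on these libraries where they do the work, as an engineer would, in place of code of your own. Each camera call takes 0.05 s, during which the arm holds its last target. There are 200 camera calls.

## Working session

There is one attempt and no reset: what is moved stays moved. The work goes in short steps, Python scripts to look and compute and a tool call to move; the robot and the scene stay as the last step left them, time stands still between calls to the robot, and variables do not carry over. Pictures are saved under pics/ and viewed, at most 10 in all, crops included, and the job is handed in when it is done.

Besides the shell and the picture viewer there is one more tool, called after "Call:" by a JSON object that holds its "op" and its "data", one argument or row to a line. jog_arm: Moves the arm, as the interface text tells. Shifts and turns lie within -1 to 1; 1 stands for 0.6 m of shift or 90 degrees of turn. Its arguments: {"type":"object","properties":{"steps":{"type":"array","items":{"type":"object","properties":{"travel":{"type":"array","items":{"type":"number"}},"twist":{"type":"array","items":{"type":"number"}}}}},"claw":{"type":"number"},"grip_force":{"type":"number"}},"required":["steps"]}

```bash
mkdir -p pics
cat > h.py <<'E'
import numpy as np,cv2,pickle
from scipy.spatial.transform import Rotation as R
def load(n): return pickle.load(open(n,'rb'))
def shot(name,tag):
    from rig import imaging
    d=imaging.get_image(name); pickle.dump(d,open(f'{tag}.pkl','wb')); cv2.imwrite(f'pics/{tag}.png',d['image']); return d
def rot(o):
    o=np.array(o,float)
    return o if o.shape==(3,3) else (R.from_rotvec(o).as_matrix() if o.size==3 else R.from_quat(o).as_matrix())
def ray(d,u,v,fish=False):
    x=(u-d['cx'])/d['fx'];y=(v-d['cy'])/d['fy']
    if fish:
        r=np.hypot(x,y); s=np.sin(r)/r if r>1e-9 else 1; c=np.array([x*s,y*s,np.cos(r)])
    else: c=np.array([x,y,1.])
    return rot(d['orientation'])@c
def plane(d,u,v,z,fish=False):
    o=np.array(d['origin']);r=ray(d,u,v,fish); return o+r*(z-o[2])/r[2]
def proj(d,p,fish=False):
    c=rot(d['orientation']).T@(np.array(p)-d['origin'])
    if fish:
        t=np.arctan2(np.hypot(c[0],c[1]),c[2]); n=np.hypot(c[0],c[1])+1e-12; return d['cx']+d['fx']*t*c[0]/n,d['cy']+d['fy']*t*c[1]/n
    return d['cx']+d['fx']*c[0]/c[2],d['cy']+d['fy']*c[1]/c[2]
E
python3 - <<'E'
from h import *
from rig import env
a=shot('top','top0');b=shot('side','side0')
for d in(a,b):print({k:d[k] for k in d if k!='image'})
print(env.get_obs())
E
```

```text
{'fx': 538.3317171264896, 'fy': 538.3317171264896, 'cx': 286.0359378417507, 'cy': 212.5344127262494, 'origin': array([ 0.39725271, -0.01698886,  1.60356332]), 'orientation': array([-2.16681385,  2.17367652, -0.11433018])}
{'fx': 460.2931448828377, 'fy': 460.2931448828377, 'cx': 273.2421128462933, 'cy': 208.09843068176906, 'origin': array([0.26418907, 0.92824592, 0.92740064]), 'orientation': array([-0.39457707,  2.71278644, -1.25438429])}
{'t': 0.1, 'joints': array([-8.47407652e-01,  3.85481359e-01,  6.75843490e-03, -4.31495144e-04,
       -1.19398104e+00, -2.58615199e-01]), 'joint_velocities': array([ 0.00061512, -0.00243363,  0.00245834,  0.00046053, -0.00087206,
       -0.00046747]), 'effort': array([-1.55070632e-05, -3.91690564e+01,  1.87935770e+01,  4.23187450e+00,
        1.34638659e-02, -6.75383581e-05]), 'position': array([ 0.27992124, -0.55821246,  0.22156689]), 'ee_rot': array([ 7.23141920e-01, -3.05667018e+00, -2.93903816e-03]), 'ft_force': array([-1.2529814 ,  0.596254  , -0.13975715]), 'torque': array([ 0.03625974, -0.01535797, -0.00996659]), 'grasp_force': 0.0, 'width': 0.9963479828944126}
```

View pics/top0.png

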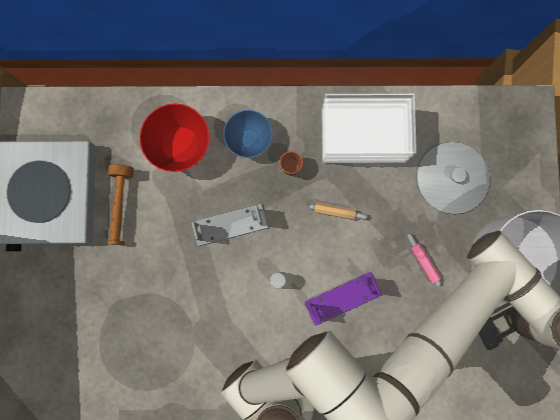

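View pics/side0.png

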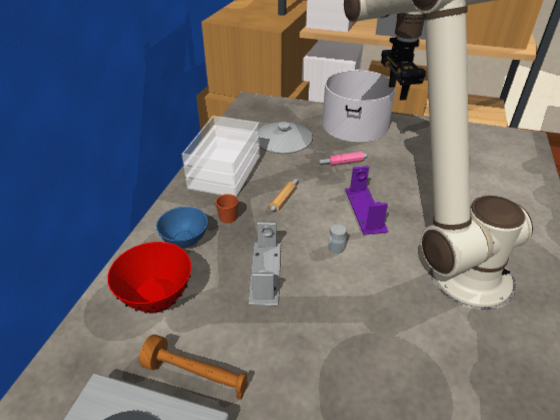

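The top view shows two spindle-shaped things: a beech one at (339,211) and a pink one at (425,260). The beech one is the one meant. The steel holder is at (230,225), and the purple one at (344,298) is the look-alike. I'll confirm this in one enlarged crop.

Run:
```python
from h import *
d=load('top0.pkl');im=d['image']
c1=cv2.resize(im[195:255,185:275],None,fx=8,fy=8,interpolation=2)[:,:720]
c2=cv2.resize(im[198:224,302:374],None,fx=10,fy=10,interpolation=2)[:120*2]
out=np.zeros((590,800,3),np.uint8)
c1=cv2.resize(c1,(510,340));out[:340,:510]=c1
out[345:345+c2.shape[0],:720]=c2
cv2.imwrite('pics/crop1.png',out)
hsv=cv2.cvtColor(im,cv2.COLOR_BGR2HSV)
m=cv2.inRange(hsv,(8,90,90),(25,255,255));m[:, :300]=0;m[:, 380:]=0;m[:195]=0;m[230:]=0
n,l,s,c=cv2.connectedComponentsWithStats(m);i=1+np.argmax(s[1:,4]);print(s[i],c[i])
p=np.argwhere(l==i)[:,::-1].astype(np.float32)
r=cv2.minAreaRect(p);print(r)
b=cv2.boxPoints(r);w=np.array([plane(d,*q,0.02)for q in b]);print(w.round(4))
print(plane(d,*c[i],0.02),plane(d,*r[0],0.02))
```

```text
[314 202  42  17 419] [334.55847255 210.48210024]
((334.6148986816406, 210.5219268798828), (40.97754669189453, 10.244386672973633), 10.784297943115234)
[[ 0.562  -0.1032  0.02  ]
 [ 0.592  -0.1092  0.02  ]
 [ 0.5688 -0.2281  0.02  ]
 [ 0.5389 -0.222   0.02  ]]
[ 0.56553797 -0.16550789  0.02      ] [ 0.56541896 -0.16567341  0.02      ]
```

View pics/crop1.png

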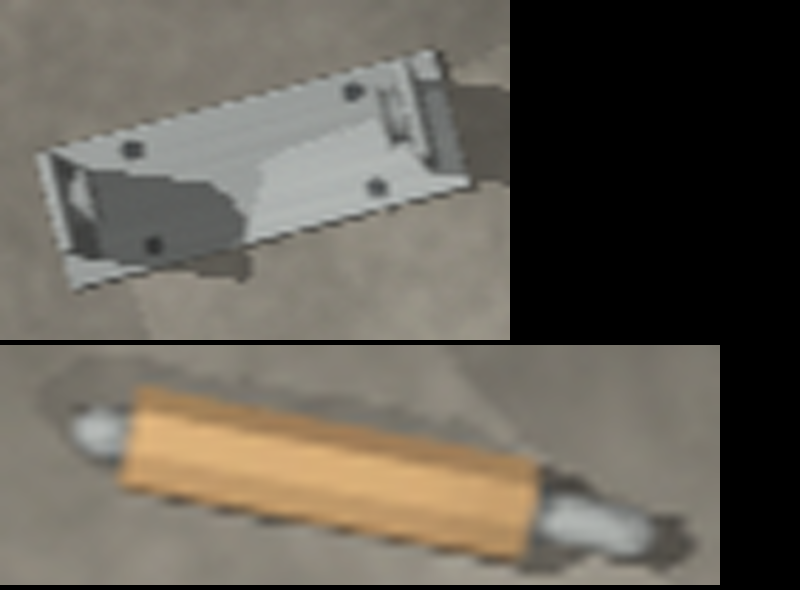

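Crop: it confirms the beech spindle, with the short stub at the left end and the long nose at the right (top pixel about (367,217), towards -y). The steel holder lies at about 15° in the image. Its plate corners are readable, and the cups show on both cheeks.

Run:
```python
from h import *
from rig import env
d=load('top0.pkl')
k=510/90
C=[(37,152),(440,48),(470,185),(77,292)]
P=np.array([plane(d,184.5+x/k,194.5+y/k,0.008) for x,y in C]);print(P.round(4))
print('sizes',[np.linalg.norm(P[i]-P[(i+1)%4]).round(4) for i in range(4)])
c=P.mean(0);ax=(P[1]+P[2]-P[0]-P[3])[:2];ax/=np.linalg.norm(ax);ang=np.degrees(np.arctan2(ax[1],ax[0]))
print('centre',c,'axis to right cup',ax,ang)
for s in(1,-1):
  q=np.r_[c[:2]+s*ax*.084,.08];print('cup',q,'top px',proj(d,q),'side px',proj(load('side0.pkl'),q))
o=env.get_obs();print(rot(o['ee_rot']).round(3))
# side check of spindle
s=load('side0.pkl');print('spindle side px',proj(s,[.5654,-.1657,.015]))
```

```text
[[0.5357 0.2606 0.008 ]
 [0.59   0.0493 0.008 ]
 [0.5176 0.0334 0.008 ]
 [0.4622 0.2386 0.008 ]]
sizes [np.float64(0.2182), np.float64(0.0741), np.float64(0.2125), np.float64(0.0767)]
centre [0.52639032 0.14548446 0.008     ] axis to right cup [ 0.25468426 -0.96702426] -75.2451230140341
cup [0.54778379 0.06425442 0.08      ] top px (np.float64(255.80581587266883), np.float64(214.69692599429047)) side px (np.float64(266.24841685462223), np.float64(229.56925969318445))
cup [0.50499684 0.22671449 0.08      ] top px (np.float64(198.4420881816985), np.float64(229.89263484341012)) side px (np.float64(263.09384522681273), np.float64(276.96047312291364))
[[-0.894 -0.448 -0.001]
 [-0.448  0.894  0.002]
 [ 0.     0.002 -1.   ]]
spindle side px (np.float64(282.9444767999026), np.float64(195.90678521788647))
```

Call:
{"op": "jog_arm", "data": {
  "steps": [
    {"travel":[-0.06,0.031,0]},
    {"travel":[-0.06,0.031,0]},
    {"travel":[-0.06,0.031,0]},
    {"travel":[-0.06,0.031,0]},
    {"travel":[-0.06,0.031,0]},
    {"travel":[-0.06,0.031,0]},
    {"travel":[-0.06,0.031,0]},
    {"travel":[-0.06,0.031,0]},
    {"travel":[-0.06,0.031,0]},
    {"travel":[-0.06,0.031,0]},
    {"travel":[-0.06,0.031,0]},
    {"travel":[-0.06,0.031,0]},
    {"twist":[0,0,-0.083]},
    {"twist":[0,0,-0.083]},
    {"twist":[0,0,-0.083]},
    {"twist":[0,0,-0.083]},
    {"twist":[0,0,-0.083]},
    {"twist":[0,0,-0.083]},
    {"twist":[0,0,-0.083]},
    {"travel":[0,0,0]}
  ],
  "claw": 0
}}

```text
invalid input
```

```bash
cat >> h.py <<'E'
def state():
    from rig import env
    o=env.get_obs();M=rot(o['ee_rot']);return o,np.array(o['position']),M
E
python3 - <<'E'
from h import *
o,p,M=state();print(o['t'],p,M.round(3),o['joints'].round(2))
d=shot('wrist','w1');print(d['fx'],d['cx'],d['cy'],d['origin'])
for q in([.5654,-.1657,.015],[.5478,.0643,.08],[.505,.2267,.08]):print(proj(d,q,True))
E
```

```text
0.1 [ 0.27992124 -0.55821246  0.22156689] [[-0.894 -0.448 -0.001]
 [-0.448  0.894  0.002]
 [ 0.     0.002 -1.   ]] [-0.85  0.39  0.01 -0.   -1.19 -0.26]
325.19226210127806 278.22969833693304 207.95524105394506 [ 0.21180448 -0.59250396  0.38454692]
(np.float64(396.7392761695746), np.float64(413.19802017546226))
(np.float64(485.8742191225539), np.float64(440.10073311784583))
(np.float64(532.9759535126859), np.float64(428.9067683224065))
```

View pics/w1.png

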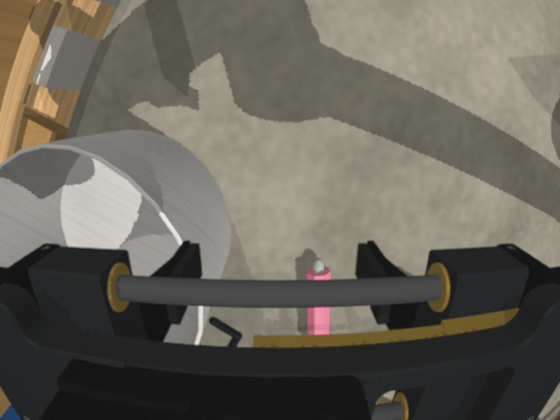

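The move was refused, probably because each row needs both fields. The wrist view is still from the start pose: pot at left, pink spindle at (318,290), and the gripper hides everything below about row 245.

Call:
{"op": "jog_arm", "data": {
  "steps": [
    {"travel":[-0.06,0.031,0],"twist":[0,0,0]},
    {"travel":[-0.06,0.031,0],"twist":[0,0,0]},
    {"travel":[-0.06,0.031,0],"twist":[0,0,0]},
    {"travel":[-0.06,0.031,0],"twist":[0,0,0]},
    {"travel":[-0.06,0.031,0],"twist":[0,0,0]},
    {"travel":[-0.06,0.031,0],"twist":[0,0,0]},
    {"travel":[-0.06,0.031,0],"twist":[0,0,0]},
    {"travel":[-0.06,0.031,0],"twist":[0,0,0]},
    {"travel":[-0.06,0.031,0],"twist":[0,0,0]},
    {"travel":[-0.06,0.031,0],"twist":[0,0,0]},
    {"travel":[-0.06,0.031,0],"twist":[0,0,0]},
    {"travel":[-0.06,0.031,0],"twist":[0,0,0]},
    {"travel":[0,0,0],"twist":[0,0,-0.083]},
    {"travel":[0,0,0],"twist":[0,0,-0.083]},
    {"travel":[0,0,0],"twist":[0,0,-0.083]},
    {"travel":[0,0,0],"twist":[0,0,-0.083]},
    {"travel":[0,0,0],"twist":[0,0,-0.083]},
    {"travel":[0,0,0],"twist":[0,0,-0.083]},
    {"travel":[0,0,0],"twist":[0,0,-0.083]},
    {"travel":[0,0,0],"twist":[0,0,0]}
  ],
  "claw": 0,
  "grip_force": 45
}}

```text
t: 2.15
position: [0.5661, -0.1654, 0.2222]
ee_rot: [1.996, -2.425, -0.001]
ft_force: [-0.8, 0.3, 0.4]
width: 1.0
grasp_force: 0.0
```

Run:
```python
from h import *
o,p,M=state();print(o['t'],p,M.round(3),o['joints'].round(2))
d=shot('wrist','w2')
for q in([.5654,-.1657,.015],[.5478,.0643,.08],[.505,.2267,.08]):print(proj(d,q,True))
t=shot('top','top1')
```

```text
2.15 [ 0.56607806 -0.16542866  0.22217375] [[-0.192 -0.981 -0.001]
 [-0.981  0.192  0.   ]
 [-0.     0.001 -1.   ]] [-0.01  0.33 -0.08 -0.   -1.16 -0.18]
(np.float64(278.94223107533014), np.float64(181.87367147422682))
(np.float64(327.0181663587632), np.float64(366.66556078339005))
(np.float64(363.90809246524594), np.float64(428.2022318579505))
```

View pics/w2.png

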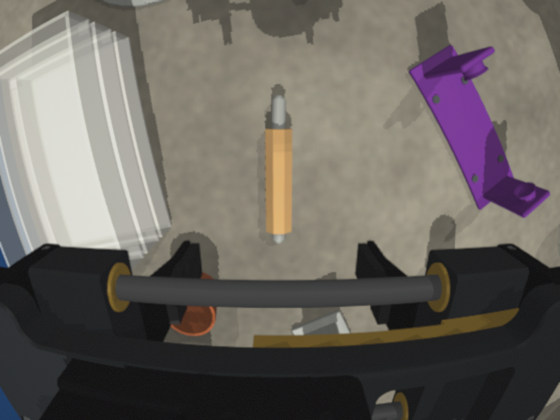

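The beech barrel is centred under the gripper at (278,181) and aligned with the tool's x axis, nose up at row 92. This matches the prediction, so I'll descend and grip.

Call:
{"op": "jog_arm", "data": {
  "steps": [
    {"travel":[0,0,0.05],"twist":[0,0,0]},
    {"travel":[0,0,0.06],"twist":[0,0,0]},
    {"travel":[0,0,0.06],"twist":[0,0,0]},
    {"travel":[0,0,0.06],"twist":[0,0,0]},
    {"travel":[0,0,0.06],"twist":[0,0,0]},
    {"travel":[0,0,0.04],"twist":[0,0,0]},
    {"travel":[0,0,0.02],"twist":[0,0,0]},
    {"travel":[0,0,0.012],"twist":[0,0,0]},
    {"travel":[0,0,0],"twist":[0,0,0]},
    {"travel":[0,0,0],"twist":[0,0,0]}
  ]
}}

```text
t: 3.25
position: [0.5673, -0.1656, 0.0066]
ee_rot: [-1.996, 2.424, -0.003]
ft_force: [0.0, -1.1, -0.8]
width: 1.006
grasp_force: 0.0
```

Call:
{"op": "jog_arm", "data": {
  "steps": [
    {"travel":[0,0,0],"twist":[0,0,0]},
    {"travel":[0,0,0],"twist":[0,0,0]},
    {"travel":[0,0,0],"twist":[0,0,0]},
    {"travel":[0,0,0],"twist":[0,0,0]},
    {"travel":[0,0,0],"twist":[0,0,0]},
    {"travel":[0,0,0],"twist":[0,0,0]},
    {"travel":[0,0,0],"twist":[0,0,0]},
    {"travel":[0,0,0],"twist":[0,0,0]},
    {"travel":[0,0,0],"twist":[0,0,0]},
    {"travel":[0,0,0],"twist":[0,0,0]}
  ],
  "claw": 1,
  "grip_force": 45
}}

```text
t: 4.25
position: [0.5662, -0.1655, 0.0053]
ee_rot: [1.996, -2.425, -0.0]
ft_force: [0.5, -0.0, 0.4]
width: 0.342
grasp_force: 45.0
```

Run:
```python
from h import *
o,p,M=state();print(o['t'],p,M.round(3),o['joints'].round(2),o['width']*87,o['ft_force'])
```

```text
4.25 [ 0.56619868 -0.16550299  0.00530404] [[-0.192 -0.981 -0.   ]
 [-0.981  0.192  0.   ]
 [ 0.     0.    -1.   ]] [-0.01  0.56 -0.32 -0.   -0.68 -0.18] 29.710866480972445 [ 0.46295925 -0.02590661  0.38627635]
```

Call:
{"op": "jog_arm", "data": {
  "steps": [
    {"travel":[0,0,-0.03],"twist":[0,0,0]},
    {"travel":[0,0,-0.06],"twist":[0,0,0]},
    {"travel":[0,0,-0.06],"twist":[0,0,0]},
    {"travel":[0,0,-0.06],"twist":[0,0,0]},
    {"travel":[0,0,-0.06],"twist":[0,0,0]},
    {"travel":[0,0,-0.06],"twist":[0,0,0]},
    {"travel":[0,0,-0.03],"twist":[0,0,0]},
    {"travel":[0,0,0],"twist":[0,0,-0.072]},
    {"travel":[0,0,0],"twist":[0,0,-0.072]},
    {"travel":[0,0,0],"twist":[0,0,-0.072]},
    {"travel":[0,0,0],"twist":[0,0,-0.072]},
    {"travel":[0,0,0],"twist":[0,-0.083,0]},
    {"travel":[0,0,0],"twist":[0,-0.083,0]},
    {"travel":[0,0,0],"twist":[0,0,0]}
  ],
  "grip_force": 55
}}

```text
t: 5.65
position: [0.567, -0.1677, 0.2199]
ee_rot: [-2.346, 1.814, 0.311]
ft_force: [-0.0, 0.3, -2.1]
width: 0.339
grasp_force: 55.0
```

```bash
cat >> h.py <<'E'
AX=np.array([.2547,-.967,0]); CR=np.array([.5478,.0643,.08])
E
python3 - <<'E'
from h import *
o,p,M=state();print(o['t'],p,M.round(3),o['joints'].round(2),o['width']*87,o['ft_force'])
tip=p+M@[.098,0,-.0097];print('tip',tip,'yaw',np.degrees(np.arctan2(M[1,0],M[0,0])))
goal=CR-AX*.025+[0,0,.06];dl=M.T@(goal-tip);print('world',goal-tip,'tool',dl,'scaled',dl/.6)
d=shot('wrist','w3')
print(proj(d,tip,True), proj(d,p+M@[.06,0,-.0097],True))
E
```

```text
5.65 [ 0.5669653  -0.1677107   0.21987776] [[ 0.243 -0.968 -0.066]
 [-0.934 -0.252  0.252]
 [-0.26   0.001 -0.965]] [-0.15  0.41  0.11 -0.25 -1.38  0.46] 29.49451933172002 [-0.0425521   0.34249363 -2.09095934]
tip [ 0.59141949 -0.2617269   0.20372111] yaw -75.42408858031466
world [-0.04998699  0.3502019  -0.06372111] tool [-0.32278631 -0.03986164  0.15303758] scaled [-0.53797718 -0.06643607  0.25506263]
(np.float64(279.15520869617734), np.float64(70.35999266883746)) (np.float64(278.9847474675525), np.float64(150.61699270169407))
```

View pics/w3.png

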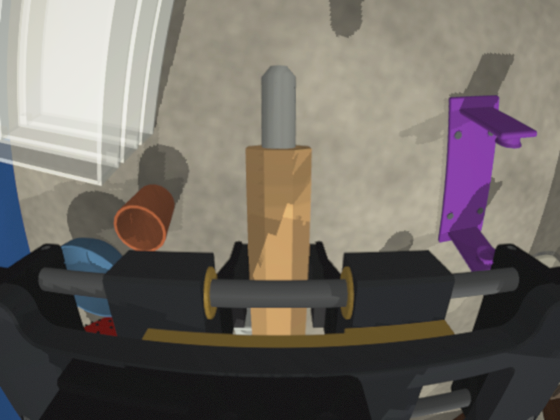

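The spindle is held straight: nose tip at (279,68) against (279,70) predicted. Next I'll move it above the holder.

Call:
{"op": "jog_arm", "data": {
  "steps": [
    {"travel":[-0.0538,-0.0066,0.0255],"twist":[0,0,0]},
    {"travel":[-0.0538,-0.0066,0.0255],"twist":[0,0,0]},
    {"travel":[-0.0538,-0.0066,0.0255],"twist":[0,0,0]},
    {"travel":[-0.0538,-0.0066,0.0255],"twist":[0,0,0]},
    {"travel":[-0.0538,-0.0066,0.0255],"twist":[0,0,0]},
    {"travel":[-0.0538,-0.0066,0.0255],"twist":[0,0,0]},
    {"travel":[-0.0538,-0.0066,0.0255],"twist":[0,0,0]},
    {"travel":[-0.0538,-0.0066,0.0255],"twist":[0,0,0]},
    {"travel":[-0.0538,-0.0066,0.0255],"twist":[0,0,0]},
    {"travel":[-0.0538,-0.0066,0.0255],"twist":[0,0,0]},
    {"travel":[0,0,0],"twist":[0,0,0]},
    {"travel":[0,0,0],"twist":[0,0,0]}
  ]
}}

```text
t: 6.9
position: [0.5135, 0.185, 0.1566]
ee_rot: [-2.355, 1.807, 0.308]
ft_force: [0.3, -1.1, -1.0]
width: 0.339
grasp_force: 55.0
```

Run:
```python
from h import *
o,p,M=state();print(o['t'],p,M.round(3),o['joints'].round(2),o['ft_force'])
tip=p+M@[.098,0,-.0097];print('tip',tip,'yaw',np.degrees(np.arctan2(M[1,0],M[0,0])))
d=shot('wrist','w4');s=shot('side','s4')
YH=np.array([.967,.2547,0])
print('tip px',proj(d,tip,True))
for n,q in dict(cupR=CR,rimtop=CR-AX*.009+[0,0,.0165],chA=CR+YH*.026+[0,0,.02],chB=CR-YH*.026+[0,0,.02],pa=np.r_[.59,.0493,.008],pb=np.r_[.5176,.0334,.008]).items():print(n,proj(d,q,True),proj(s,q))
out=np.zeros((600,800,3),np.uint8)
out[:300,:800]=cv2.resize(d['image'][90-90:240,100:],None,fx=1.25,fy=1.25)[:300,:800].copy() if 0 else 0
a=cv2.resize(d['image'][0:200,180:380],(590,590),interpolation=2)
cv2.imwrite('pics/c4.png',a)
b=cv2.resize(s['image'][170:320,200:350],(590,590),interpolation=2);cv2.imwrite('pics/c4s.png',b)
```

```text
6.9 [0.51345024 0.18502455 0.15655274] [[ 0.25  -0.966 -0.067]
 [-0.934 -0.259  0.248]
 [-0.257  0.001 -0.966]] [ 0.49  0.32 -0.19 -0.3  -1.03 -0.07] [ 0.29049761 -1.08521928 -1.02087352]
tip [0.53863205 0.09113652 0.14077292] yaw -74.98906724498866
tip px (np.float64(279.179225090191), np.float64(70.40240846938832))
cupR (np.float64(275.91450266306043), np.float64(16.637113882824764)) (np.float64(266.2376394158968), np.float64(229.5791744450902))
rimtop (np.float64(275.65311102742083), np.float64(30.162953849567117)) (np.float64(265.98928024737853), np.float64(227.3454170170325))
chA (np.float64(229.91690495804784), np.float64(16.12733313754495)) (np.float64(256.39817080762884), np.float64(223.90952481356513))
chB (np.float64(321.54709731558853), np.float64(16.437610243032054)) (np.float64(275.86062916923925), np.float64(224.27562289321784))
pa (np.float64(231.98751991146528), np.float64(-7.007896500783318)) (np.float64(254.02837866214375), np.float64(241.81377640261084))
pb (np.float64(321.3432774759186), np.float64(-3.2158154381082795)) (np.float64(280.0555746283845), np.float64(243.09486142303012))
```

View pics/c4.png

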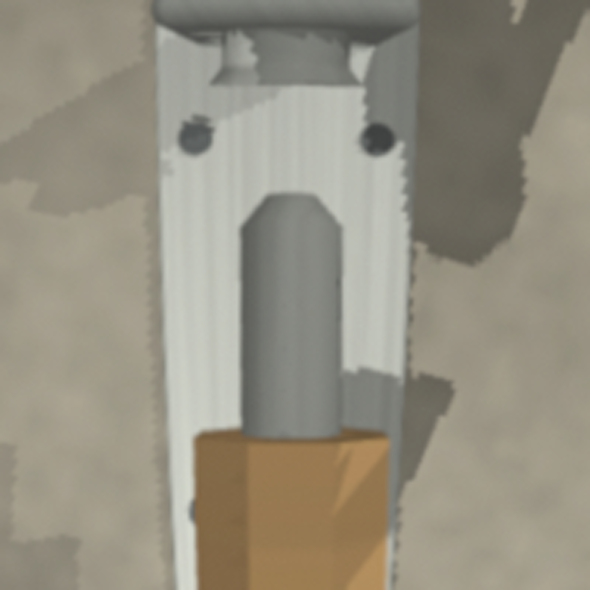

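The wrist crop shows the nose tip at about (278.6,66) and the cup rim centred at (277.3,29). The tip therefore has to go about 1 mm to image left. I'll lower it to just in front of the cup.

Call:
{"op": "jog_arm", "data": {
  "steps": [
    {"travel":[0.0097,-0.0004,0.0183],"twist":[0,0,0]},
    {"travel":[0.0097,-0.0004,0.0183],"twist":[0,0,0]},
    {"travel":[0.0097,-0.0004,0.0183],"twist":[0,0,0]},
    {"travel":[0.0097,-0.0004,0.0183],"twist":[0,0,0]},
    {"travel":[0.0097,-0.0004,0.0183],"twist":[0,0,0]},
    {"travel":[0,0,0],"twist":[0,0,0]},
    {"travel":[0,0,0],"twist":[0,0,0]}
  ]
}}

```text
t: 7.7
position: [0.5194, 0.1709, 0.0958]
ee_rot: [-2.352, 1.81, 0.309]
ft_force: [-0.3, 0.2, -2.0]
width: 0.335
grasp_force: 55.0
```

Run:
```python
from h import *
o,p,M=state();print(o['t'],p,M.round(3),o['joints'].round(2),o['ft_force'])
tip=p+M@[.098,0,-.0097];print('tip',tip)
C2=np.array([.5471,.0633,.08]);print('along,lat',(C2-tip)@AX,(C2-tip)@[.967,.2547,0])
d=shot('wrist','w5');s=shot('side','s5')
print(proj(d,tip,True),proj(s,tip),proj(s,C2-AX*.009))
a=cv2.resize(d['image'][0:150,205:355],(400,400),interpolation=2)
b=cv2.resize(s['image'][180:320,200:340],(400,400),interpolation=2)
cv2.imwrite('pics/c5.png',np.hstack([a,b]))
```

```text
7.7 [0.51942085 0.17088484 0.09575013] [[ 0.247 -0.967 -0.067]
 [-0.934 -0.256  0.249]
 [-0.257  0.001 -0.966]] [ 0.45  0.39 -0.24 -0.32 -0.91  0.  ] [-0.33541486  0.16466078 -2.0417517 ]
tip [0.5442982  0.07692902 0.07989106]
along,lat 0.013892876621003695 -0.0007619686424094115
(np.float64(279.21444431650514), np.float64(70.48150761716698)) (np.float64(266.0791348227426), np.float64(232.95259378262085)) (np.float64(266.44547087997495), np.float64(231.67396544905918))
```

View pics/c5.png

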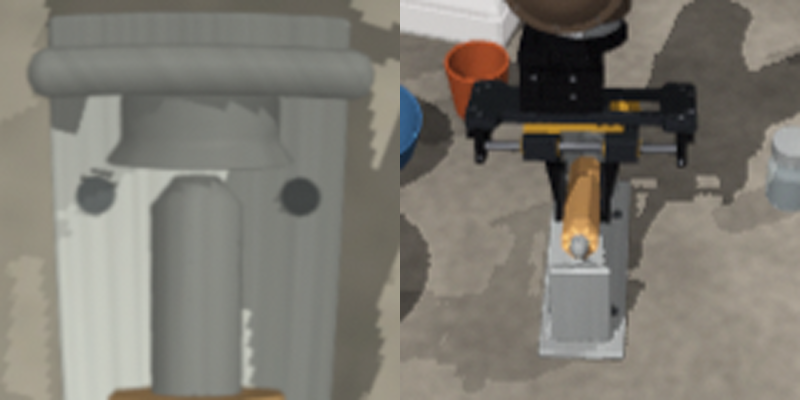

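The tip sits 4–5 mm in front of the cup mouth and is laterally centred on it: tip at crop x 197, rim centre at 199.5. The side view shows the stub above the other cheek. Next I'll push in.

Call:
{"op": "jog_arm", "data": {
  "steps": [
    {"travel":[0.007,0,-0.0019],"twist":[0,0,0]},
    {"travel":[0.007,0,-0.0019],"twist":[0,0,0]},
    {"travel":[0.007,0,-0.0019],"twist":[0,0,0]},
    {"travel":[0,0,0],"twist":[0,0,0]},
    {"travel":[0,0,0],"twist":[0,0,0]}
  ]
}}

```text
t: 8.3
position: [0.5228, 0.1588, 0.0965]
ee_rot: [-2.35, 1.809, 0.308]
ft_force: [-0.3, 3.3, -0.3]
width: 0.336
grasp_force: 55.0
```

Call:
{"op": "jog_arm", "data": {
  "steps": [
    {"travel":[0.005,0,0],"twist":[0,0,0]},
    {"travel":[0.005,0,0],"twist":[0,0,0]},
    {"travel":[0.005,0,0],"twist":[0,0,0]},
    {"travel":[0.005,0,0],"twist":[0,0,0]},
    {"travel":[0,0,0],"twist":[0,0,0]},
    {"travel":[0,0,0],"twist":[0,0,0]}
  ]
}}

```text
t: 8.9
position: [0.5256, 0.1481, 0.0934]
ee_rot: [-2.35, 1.809, 0.31]
ft_force: [-1.4, 5.7, -0.2]
width: 0.337
grasp_force: 55.0
```

Run:
```python
from h import *
o,p,M=state();print(o['t'],p,M.round(3),o['ft_force'])
tip=p+M@[.098,0,-.0097];print('tip',tip,'axial F',M[:,0]@o['ft_force'])
C2=np.array([.5471,.0633,.08]);print('along',(C2-tip)@AX)
d=shot('wrist','w6');s=shot('side','s6')
a=cv2.resize(d['image'][0:150,205:355],(400,400),interpolation=2)
b=cv2.resize(s['image'][180:320,200:340],(400,400),interpolation=2)
cv2.imwrite('pics/c6.png',np.hstack([a,b]))
```

```text
8.9 [0.52563828 0.14812907 0.09337644] [[ 0.247 -0.967 -0.066]
 [-0.934 -0.256  0.251]
 [-0.259 -0.    -0.966]] [-1.40536438  5.74692131 -0.18512382]
tip [0.55051398 0.05420444 0.07733108] axial F -5.6648213176354005
along -0.009664949290818903
```

View pics/c6.png

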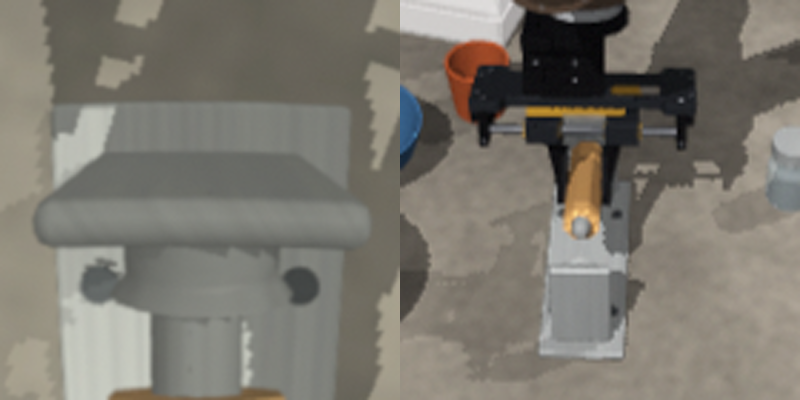

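The nose is in the cup at (200,290) in the crop and the spring is partly pressed: about 6 N, or 10 mm. I'll press about 8.5 mm more.

Call:
{"op": "jog_arm", "data": {
  "steps": [
    {"travel":[0.005,0,0],"twist":[0,0,0]},
    {"travel":[0.005,0,0],"twist":[0,0,0]},
    {"travel":[0.004,0,0],"twist":[0,0,0]},
    {"travel":[0,0,0],"twist":[0,0,0]},
    {"travel":[0,0,0],"twist":[0,0,0]},
    {"travel":[0,0,0],"twist":[0,0,0]}
  ]
}}

```text
t: 9.6
position: [0.5275, 0.1412, 0.0915]
ee_rot: [-2.349, 1.808, 0.311]
ft_force: [-2.4, 9.7, 1.5]
width: 0.337
grasp_force: 55.0
```

Run:
```python
from h import *
from rig import imaging
F=[];P=[]
for i in range(4):
  if i: imaging.get_image('top')
  o,p,M=state();F.append(M[:,0]@o['ft_force']);P.append(p)
print(np.round(F,2));p=np.mean(P,0);print(o['t'],p,M.round(3),o['ft_force'])
C2=np.array([.5471,.0633,.08])
pr=np.linalg.norm(p+M@[0,0,-.0097]-C2);print('mid-cup dist',pr,'pressed',.098-pr)
# swing about C2: current tilt
print('tilt',np.degrees(np.arcsin(-M[2,0])))
```

```text
[-10.01  -9.73  -9.25  -9.32]
9.75 [0.52752086 0.14124171 0.09146304] [[ 0.247 -0.967 -0.066]
 [-0.933 -0.256  0.252]
 [-0.261 -0.001 -0.965]] [-2.83925493  9.00945856  0.82210804]
mid-cup dist 0.08057432811334721 pressed 0.017425671886652797
tilt 15.103954478448056
```

Call:
{"op": "jog_arm", "data": {
  "steps": [
    {"travel":[0.0008,0,0.0058],"twist":[0,0.028,0]},
    {"travel":[0.0008,0,0.0058],"twist":[0,0.028,0]},
    {"travel":[0.0008,0,0.0058],"twist":[0,0.028,0]},
    {"travel":[0.0008,0,0.0058],"twist":[0,0.028,0]},
    {"travel":[0.0008,0,0.0058],"twist":[0,0.028,0]},
    {"travel":[0.0008,0,0.0058],"twist":[0,0.028,0]},
    {"travel":[0,0,0],"twist":[0,0,0]},
    {"travel":[0,0,0],"twist":[0,0,0]}
  ]
}}

```text
t: 10.55
position: [0.5275, 0.1416, 0.0699]
ee_rot: [-2.49, 1.915, -0.003]
ft_force: [-3.8, 9.5, -0.7]
width: 0.339
grasp_force: 55.0
```

Run:
```python
from h import *
o,p,M=state();print(o['t'],p,M.round(3),o['ft_force'],M[:,0]@o['ft_force'])
C2=np.array([.5471,.0633,.08]);m=p+M@[0,0,-.0097]
st=p+M@[-.076,0,-.0097];L=C2-AX*.168
print('mid',m,'pressed',.098-np.linalg.norm(m-C2),'stub',st,'to cupL: along',(st-L)@AX,'lat',(st-L)@[.967,.2547,0])
s=shot('side','s7');d=shot('top','t7');w=shot('wrist','w7')
a=cv2.resize(w['image'][0:150,205:355],(400,400),interpolation=2)
b=cv2.resize(s['image'][210:310,220:320],(400,400),interpolation=2)
cv2.imwrite('pics/c7.png',np.hstack([a,b]))
```

```text
10.55 [0.52754076 0.14159547 0.06985726] [[ 0.257 -0.966  0.002]
 [-0.966 -0.257 -0.001]
 [ 0.001 -0.001 -1.   ]] [-3.77129054  9.46735469 -0.74672776] -10.119630666013283
mid [0.52752498 0.141605   0.07955725] pressed 0.017284135483265434 stub [0.50799071 0.21505159 0.07945331] to cupL: along 0.011288538028040635 lat 0.0008324440451980083
```

View pics/c7.png

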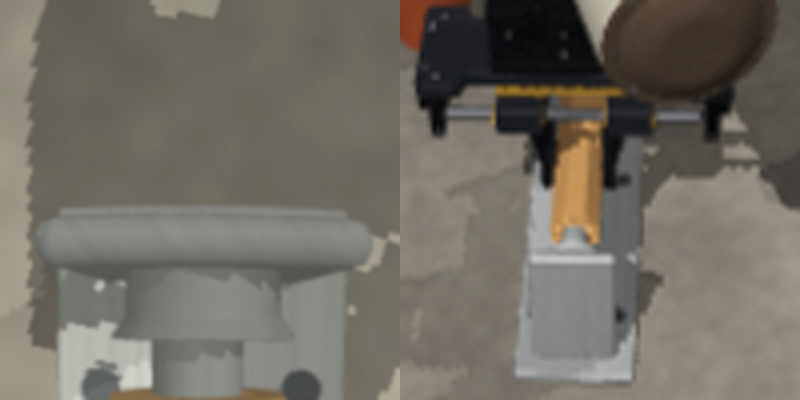

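The spindle is level behind the far cheek and the nose is in its cup, with no vertical force. Next I'll slide it back so the spring drives the stub into the other cup.

Call:
{"op": "jog_arm", "data": {
  "steps": [
    {"travel":[-0.004,0,0],"twist":[0,0,0]},
    {"travel":[-0.004,0,0],"twist":[0,0,0]},
    {"travel":[-0.004,0,0],"twist":[0,0,0]},
    {"travel":[-0.004,0,0],"twist":[0,0,0]},
    {"travel":[-0.002,0,0],"twist":[0,0,0]},
    {"travel":[0,0,0],"twist":[0,0,0]},
    {"travel":[0,0,0],"twist":[0,0,0]}
  ]
}}

```text
t: 11.4
position: [0.5251, 0.1508, 0.0699]
ee_rot: [2.489, -1.915, 0.004]
ft_force: [-2.2, 4.8, -0.2]
width: 0.336
grasp_force: 55.0
```

Run:
```python
from h import *
o,p,M=state();print(o['t'],p,M.T@o['ft_force'],o['torque'])
C2=np.array([.5471,.0633,.08]);st=p+M@[-.076,0,-.0097];L=C2-AX*.168
print('stub',st,'along',(st-L)@AX,'lat',(st-L)@[.967,.2547,0])
```

```text
11.4 [0.52511881 0.15080984 0.06992791] [-5.20195642  0.85256381  0.14795081] [ 1.6608158   0.72643694 -0.04087403]
stub [0.50562902 0.22429142 0.07945133] along 0.001752103552438054 lat 0.000902077803917506
```

Call:
{"op": "jog_arm", "data": {
  "steps": [
    {"travel":[-0.0025,0,0],"twist":[0,0,0]},
    {"travel":[0,0,0],"twist":[0,0,0]},
    {"travel":[0,0,0],"twist":[0,0,0]}
  ]
}}

```text
t: 11.7
position: [0.5248, 0.1521, 0.0699]
ee_rot: [2.489, -1.915, 0.004]
ft_force: [-1.1, 4.6, -0.3]
width: 0.341
grasp_force: 55.0
```

Call:
{"op": "jog_arm", "data": {
  "steps": [
    {"travel":[0,0,0],"twist":[0,0,0]},
    {"travel":[0,0,0],"twist":[0,0,0]},
    {"travel":[0,0,0],"twist":[0,0,0]},
    {"travel":[0,0,0],"twist":[0,0,0]}
  ],
  "grip_force": 3,
  "claw": 1
}}

```text
t: 12.1
position: [0.5248, 0.1517, 0.07]
ee_rot: [2.489, -1.915, 0.004]
ft_force: [-0.9, 3.8, -1.5]
width: 0.345
grasp_force: 3.0
```

Call:
{"op": "jog_arm", "data": {
  "steps": [
    {"travel":[0,0,0],"twist":[0,0,0]},
    {"travel":[0,0,0],"twist":[0,0,0]},
    {"travel":[0,0,0],"twist":[0,0,0]},
    {"travel":[0,0,0],"twist":[0,0,0]},
    {"travel":[0,0,0],"twist":[0,0,0]},
    {"travel":[0,0,0],"twist":[0,0,0]},
    {"travel":[0,0,0],"twist":[0,0,0]},
    {"travel":[0,0,0],"twist":[0,0,0]}
  ],
  "claw": 0
}}

```text
t: 12.9
position: [0.5245, 0.1516, 0.0699]
ee_rot: [2.488, -1.915, 0.004]
ft_force: [0.4, 0.6, -0.6]
width: 0.962
grasp_force: 0.0
```

Call:
{"op": "jog_arm", "data": {
  "steps": [
    {"travel":[0,0,-0.02],"twist":[0,0,0]},
    {"travel":[0,0,-0.04],"twist":[0,0,0]},
    {"travel":[0,0,-0.06],"twist":[0,0,0]},
    {"travel":[0,0,-0.06],"twist":[0,0,0]},
    {"travel":[0,0,-0.06],"twist":[0,0,0]},
    {"travel":[0,0,-0.04],"twist":[0,0,0]},
    {"travel":[-0.06,0,0],"twist":[0,0,0]},
    {"travel":[-0.06,0,0],"twist":[0,0,0]},
    {"travel":[-0.06,0,0],"twist":[0,0,0]},
    {"travel":[-0.06,0,0],"twist":[0,0,0]},
    {"travel":[0,0,0],"twist":[0,0,0]},
    {"travel":[0,0,0],"twist":[0,0,0]}
  ]
}}

```text
t: 14.1
position: [0.4871, 0.2917, 0.2381]
ee_rot: [2.49, -1.913, 0.004]
ft_force: [1.0, -0.7, 0.4]
width: 1.001
grasp_force: 0.0
```

Run:
```python
from h import *
o,p,M=state();print(o['t'],p)
s=shot('side','s8');d=shot('top','t8');w=shot('wrist','w8')
C2=np.array([.5471,.0633,.08]);L=C2-AX*.168
for q in(C2,L,C2-AX*.092):print(proj(w,q,True),proj(d,q))
a=cv2.resize(w['image'][0:250,150:400],(400,400),interpolation=2)
b=cv2.resize(d['image'][190:260,190:260],(400,400),interpolation=2)
cv2.imwrite('pics/c8.png',np.hstack([a,b]))
```

```text
14.1 [0.48711915 0.29172623 0.2380668 ]
(np.float64(279.5436338104364), np.float64(-32.29445493254883)) (np.float64(256.1409569775751), np.float64(214.93524480792627))
(np.float64(279.0740633897168), np.float64(126.32127719733487)) (np.float64(198.77721101501527), np.float64(230.13330771580635))
(np.float64(279.31144497999475), np.float64(50.32718352855102)) (np.float64(224.77279993303011), np.float64(223.2459856088916))
```

View pics/c8.png

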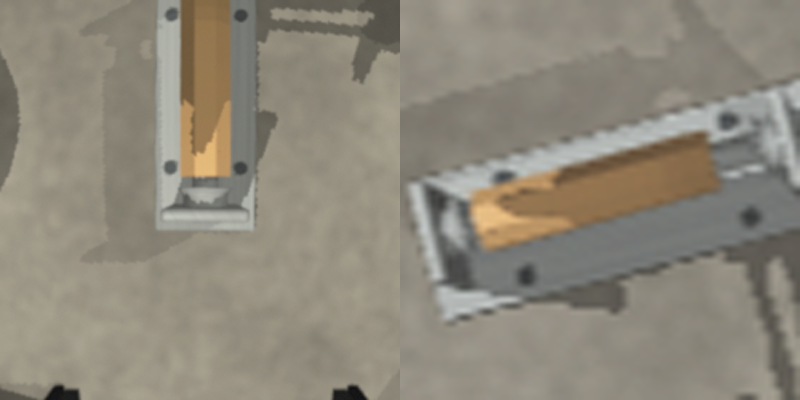

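The spindle lies level between the cheeks with both ends in the cups. One quick number check of how far home it is.

Run:
```python
from h import *
C2=np.array([.5471,.0633,.08]);L=C2-AX*.168
w=load('w8.pkl');d=load('t8.pkl')
for e in(0,.002,.004):print(e,'wrist barrel end px',proj(w,L+AX*(.016+e)+[0,0,.0145],True))
def mask(im,x0,x1,y0,y1):
  h=cv2.cvtColor(im,cv2.COLOR_BGR2HSV);m=cv2.inRange(h,(8,80,50),(25,255,255));k=np.zeros_like(m);k[y0:y1,x0:x1]=m[y0:y1,x0:x1];return np.argwhere(k)[:,::-1].astype(np.float32)
q=mask(w['image'],240,320,0,200);print('end row',q[:,1].max(),'cols near end',q[q[:,1]>95][:,0].min(),q[q[:,1]>95][:,0].max())
r=cv2.minAreaRect(mask(d['image'],190,262,200,250));c=plane(d,*r[0],.088);print(r,c,'along from cupL',(c-L)@AX,'(want .076)')
# cup L rim in wrist: cheek top inner edge etc
g=cv2.cvtColor(w['image'],cv2.COLOR_BGR2GRAY);print(g[104:148,279])
for n,z,a in(('rim top',.0965,.009),('cheek inner top',.1,0),('cheek outer top',.1,-.008)):print(n,proj(w,L+AX*a+[0,0,z-.08],True))
```

```text
0 wrist barrel end px (np.float64(279.1660319195929), np.float64(109.79345637091039))
0.002 wrist barrel end px (np.float64(279.172834675869), np.float64(107.67406582516257))
0.004 wrist barrel end px (np.float64(279.1796171479949), np.float64(105.55547821816178))
end row 110.0 cols near end 263.0 293.0
((223.2733612060547, 223.1386260986328), (10.586921691894531, 43.11116409301758), 75.25643920898438) [0.52332094 0.15561011 0.088     ] along from cupL 0.07267305774019742 (want .076)
[191 191 190 192 190 178 139 107 103 108 115 117 123 145 166 170 172 176
 176 177 178 169 141 119 113 106 108 137 159 176 186 188 184 171 158 155
 159 160 159 151 139 136 143 146]
rim top (np.float64(279.1476560327702), np.float64(117.21564385922663))
cheek inner top (np.float64(279.1258691102576), np.float64(126.93166972077805))
cheek outer top (np.float64(279.09738747610504), np.float64(135.55306453655413))
```

The barrel end is at row 110, exactly where it should be with the stub fully home, and the rim matches its predicted row 117. Handing in.

```bash
python3 -c "
from rig import env
print(env.sign_off())"
```

```text
the job is handed in; nothing more can be done
None
```

I put the beech spindle back in the steel holder, with the nose in the right cup and the stub home in the left. I let go, moved the arm clear and handed the job in at about 14 s; the arm went near none of the other things, though I didn't re-measure them.

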